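Crank the inspection camera over the board

ROBOT

A 6-joint arm with a two-finger parallel gripper is mounted at the origin on the work surface. World frame = base frame: x ahead of the robot, y to its left, z up, the work surface at z = 0. Lengths are in mm, angles in degrees, forces in N, time in s.
With the tool pointing down it reaches from about 375 to 900 mm from the base axis. Payload 3.1 kg.
Tool frame: the origin (TCP) lies at the centre of the arm's flange, where the gripper is bolted on; the fingertips stand 182 mm ahead of it and the grasp point (between the pads) lies 164 mm ahead of it; z points along the fingers, y is the direction in which the jaws open and shut (so a half turn about z gives the same grasp; the last joint's range is limited). The gripper opens to 87 mm and grips with 3 to 60 N. Pads are 19 mm wide; open, the fingers measure 117 mm over their backs; the gripper's body (75 mm by 190 mm) begins 51 mm behind the grasp point.
Start: joints at [58.528, 30.224, 82.088, -0, 67.689, -10.227], TCP at [226.435, 582.517, 404.748] pointing down, gripper open.
Joint ranges: [-176.69, 176.69], [-43.24, 126.21], [12.49, 139.97], [-82, 262], [0, 151.66], [-163.58, 163.58]. Speed limits (degrees/s): [159.86, 159.86, 180, 180, 180, 180].

INTERFACE

Orientations are given as a 3x3 rotation matrix whose columns are the frame's x, y, z axes.
In Python, from station import robot gives the robot as it stands.
- The arm moves only by the tool play_rows, never from a script. Its argument "moves" is a list of rows, each a list of 7 numbers: the opening, from -1 (shut) to 1 (fully open), then the shift along the tool's x, y, z scaled (see below), then the turn, a rotation vector about the tool's x, y, z scaled (see below). In form: [[gripper, tx, ty, tz, rx, ry, rz], ...]. A call has 1 to 8 rows; each row shifts and turns the commanded pose from where the row before left it, along the tool's axes as they then stand; what a row does not reach is not made up. The controller multiplies each number of a shift by 0.03 m and each number of a turn by 2 rad. A row lasts 1/10 s, in which the tool goes at most 50 mm and 8.59 degrees, less where a joint would pass 70% of its speed; a pose out of reach is approached as far as the arm can. A call with a number of a shift or a turn outside -1 to 1 is refused whole. A call with a gripper value outside its range is refused whole. The fingers move at their own pace and stop on an object; "force" is the grip in N (left out, the last holds). Time passes only in rows, so rows that do not move let the fingers close. It gives the time, the measured TCP pose, the force and the opening at its end, in the units of the state.
- robot.get_state(): the state, without advancing time (a new reading comes with each control period).
- robot.camera(name): name is "side" or "top"; returns a dict with "frame" (420x560x3 uint8, red, green, blue), "depth" (420x560 float32, mm along the optical axis (not along the pixel's ray), 0 where there is no reading), "fx", "fy", "cx", "cy" (pixels), "view" (4x4, takes a point from world to camera coordinates). Camera axes: x right, y down, z forward; pixel columns grow to the right and rows downward; lengths in mm; the calibration is good to about 2 mm. A picture is of the moment at which its call begins.
- robot.sign_off(): hands the job in, once; it reports no verdict.
The state is a dict: "time_s": time; "qpos": joint angles; "qvel": joint speeds; "effort": joint torques, N m; "position": TCP position; "eef_rot": TCP orientation; "force": force on the tool from outside, world axes, zero at the start; "torque": the same for the moment, N m; "opening": finger opening in mm.
Only numpy, scipy, OpenCV 4.12 (cv2) and the standard library are available. Lean on these libraries where they do the work, as an engineer would, in place of code of your own. Each camera call takes 0.05 s, during which the arm holds its last target. There are 200 camera calls.

TASK

Fit the loose crank fully home onto the hex drive hidden inside the sloping collar of the camera stand, and turn it until the camera head on the swing arm stands over the middle of the circuit board. Move the swing arm only by means of the crank, leave the crank fully home on the drive, and leave the other things on the bench alone.

Things in the scene. Friction and masses are not known exactly. Their poses are not given: they have to be found in the camera images.
- crank_grip (a point): Centre of the dark square grip block (22 x 22 mm, 48 mm tall, sides facing the crank's x and y axes) of a loose 0.3 kg steel crank that starts standing upright on the bench on its socket mouth. The block is on the socket axis, this point 72 mm above the mouth. z points from mouth to block.
- crank_mouth (a point): Centre of the crank's lower end, axes as crank_grip. Above it a six-sided socket 38 mm tall, 35 mm over outer flats, open below, its hex bore 25.8 mm across flats and 38 mm deep, two bore flats facing the crank's +x and -x. On the socket lies the flat cross arm.
- crank_handle (a point): Centre of the crank's black upright handle, 18 mm thick and 42 mm tall, 80 mm along the crank's +x from the axis, top 90 mm above the mouth level. The cross arm that carries it is 22 mm wide, 10 mm thick, 38 to 48 mm above the mouth, and runs from 18 mm behind the axis to 90 mm along +x. Pointing any way, the fitted crank clears the stand.
- drive_seat (a point): Centre of the collar's floor, on the stand's side that faces the robot's left (about world +y); does not turn. z points out along the drive axis, 35 degrees from vertical, leaning away from the column; x points up the slope. Home: socket mouth on this floor. The drive turns stiffly (0.13 N m), stays where left and carries the swing arm round 1:1 the same way (clockwise from above swings it clockwise).
- collar_rim (a point): Centre of the sloping steel collar's rim, 28 mm out from drive_seat, tube 48 mm inside, 56 mm outside. The steel drive within: hex 24 mm across flats, 19 mm tall, chamfer to 21 mm, round nose to 27 mm. The hex angle is unknown and varies; the socket drops on only within about 6 degrees of 6 positions 60 degrees apart, otherwise it rests about 20 mm short of home.
- stand: Fixed camera stand: grey housing 150 x 120 mm, 90 mm tall on a 210 x 160 mm foot, with an aluminium column. Origin on the bench under the foot; the collar is on its -x side (about world +y), with the drive_seat point at (-60, 0, 75) mm; the column and vertical swing axis are at x = +45 mm.
- boom: Swing arm of the camera stand, an aluminium bar at 225 mm height; origin on the vertical swing axis, x along the arm to the camera head, 180 mm out. It must not be pushed, neither directly nor with the crank held against it. At the start it stands 0.35 to 1.4 rad anticlockwise (seen from above, on the side away from the robot) of the circuit board.
- head (a point): Underside centre of the camera head at the end of the swing arm: black cylinder with a white ring light, 72 mm across; this point is 145 mm above the bench.
- board_mid (a point): Centre of the top of the green circuit board, 75 x 96 mm, in a fixed black holder 100 x 130 mm, on the other side of the stand from the collar (about world -y); 25 mm above the bench. It lies within about 15 mm of the circle that the camera head travels.
- spool_mid (a point): Solder spool standing on its flange, 60 mm across, 50 mm tall; its centre. Leave alone.
- parts_bin_mid (a point): Open parts bin 100 x 140 mm, 45 mm tall; its centre. Leave alone.
- tip_tin_mid (a point): Small round steel tin, 66 mm across, 40 mm tall; its centre. Leave alone.
Things that resemble listed ones, but are neither listed nor needed, are in the scene too. What is shaped like the part that bears crank_grip but yellow is not meant.

How it is judged:
By the outcome, as a careful person would: the job done as asked, in the order asked, and still so for the second after the job is handed in, with the robot touching nothing.
It also fails if it takes over 72 s, if anything falls off the work surface, if the arm or the gripper's body presses on something with over 40 N, if the wrist force passes 120 N, or if a joint passes its speed limit or range.

## Working session

There is one attempt and no reset: what is moved stays moved. The work goes in short steps, Python scripts to look and compute and a tool call to move; the robot and the scene stay as the last step left them, time stands still between calls to the robot, and variables do not carry over. Pictures are saved under pics/ and viewed, about 8 in all and at most 12, crops included, and the job is handed in when it is done.

Besides the shell and the picture viewer there is one more tool, called after "Request:" as name([rows], argument=value, ...), one row to a line, values as JSON. play_rows: Moves the arm, as the interface text tells. Its arguments: {"type":"object","properties":{"moves":{"type":"array"},"force":{"type":"number"}},"required":["moves"]}

```bash
ls; mkdir -p pics
cat > h.py <<'E'
import numpy as np, cv2
from station import robot
def snap(n,tag):
    c=robot.camera(n); cv2.imwrite(f'pics/{tag}.png',c['frame'][:,:,::-1]); np.savez(f'pics/{tag}.npz',**c); return c
def load(tag): return dict(np.load(f'pics/{tag}.npz'))
def cloud(c):
    v,u=np.mgrid[0:c['depth'].shape[0],0:c['depth'].shape[1]]; d=c['depth'].astype(float)
    P=np.stack([(u-c['cx'])/c['fx']*d,(v-c['cy'])/c['fy']*d,d],-1)
    T=np.linalg.inv(c['view']); W=P@T[:3,:3].T+T[:3,3]; W[d==0]=np.nan; return W
def ray(c,u,v,z):
    T=np.linalg.inv(c['view']); d=T[:3,:3]@np.array([(u-c['cx'])/c['fx'],(v-c['cy'])/c['fy'],1]); o=T[:3,3]
    return o+d*(z-o[2])/d[2]
E
python3 - <<'E'
from h import *
for n in('side','top'):
    c=snap(n,n+'0'); T=np.linalg.inv(c['view']); print(n,c['fx'],c['cx'],c['cy'],T[:3].round(2).tolist(),(c['depth']>0).mean())
a=cv2.imread('pics/side0.png');b=cv2.imread('pics/top0.png')
print(robot.get_state())
E
```

```text
pics
side 484.25284036726487 279.36576260014164 210.7144810773988 [[0.76, -0.42, 0.5, -211.95], [-0.65, -0.47, 0.6, -923.1], [-0.01, -0.78, -0.63, 1094.2]] 0.9894940476190476
top 390.870046914808 280.9923670636588 209.43465856430674 [[-0.01, -0.98, 0.22, 333.16], [-1.0, 0.01, 0.0, -41.46], [-0.0, -0.22, -0.98, 1043.68]] 0.9959821428571428
{'time_s': 0.1, 'qpos': array([ 5.85258617e+01,  3.02740534e+01,  8.21512177e+01, -3.76483106e-04,
        6.76893227e+01, -1.02268012e+01]), 'qvel': array([-0.01437239, -0.10952534, -0.12491783, -0.08943784,  0.07485073,
        0.01119175]), 'effort': array([-4.91424216e-04, -4.40985525e+01, -1.77150893e+01,  6.34251977e-02,
        5.33650559e-02, -5.44025318e-05]), 'position': array([226.29448289, 582.2494076 , 403.85262717]), 'eef_rot': array([[-9.32025438e-01,  3.62391368e-01, -1.03906262e-03],
       [ 3.62392690e-01,  9.32023936e-01, -1.70895828e-03],
       [ 3.49119501e-04, -1.96934129e-03, -9.99998000e-01]]), 'force': array([ 0.45459398,  0.00871078, -0.5622604 ]), 'torque': array([ 0.0137501 , -0.02738202,  0.01912535]), 'opening': 86.90659512566981}
```

View pics/top0.png

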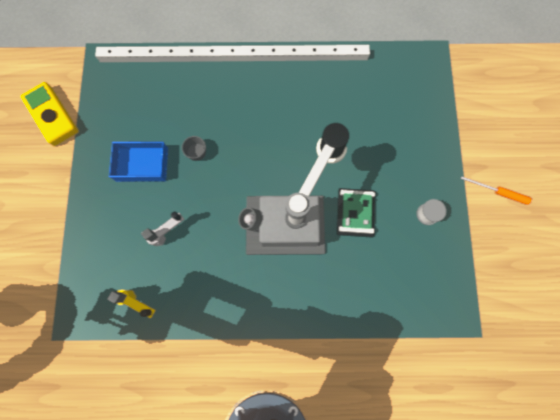

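View pics/side0.png

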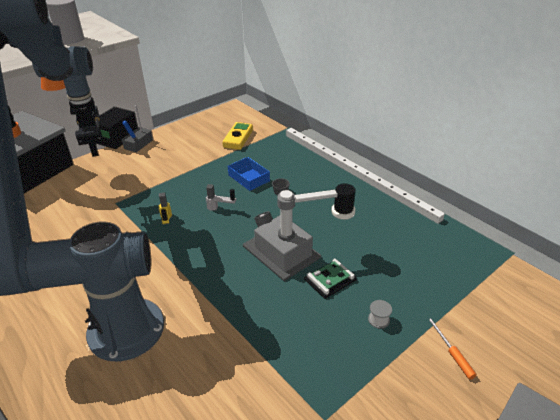

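Top view: crank grip at about (150,237) with its handle at (177,216); collar at (249,218), column (298,205), camera head (335,137), board (357,212); yellow decoy at (130,303). The side view agrees.

Run:
```python
from h import *
c=load('top0'); W=cloud(c); s=load('side0'); S=cloud(s)
np.set_printoptions(precision=1,suppress=True)
def reg(W,u0,u1,v0,v1,z0,z1,name):
    R=W[v0:v1,u0:u1].reshape(-1,3); m=(R[:,2]>z0)&(R[:,2]<z1); R=R[m]
    if len(R)<5: print(name,len(R));return R
    r=cv2.minAreaRect(R[:,:2].astype(np.float32))
    print(name,len(R),'mean',R.mean(0),'med',np.median(R,0),'rect',np.round(r[0],1),np.round(r[1],1),round(r[2],1)); return R
for z in [(88,105),(80,94),(38,52)]: reg(W,135,190,205,250,*z,f'crank{z}')
reg(W,135,168,222,250,85,110,'grip top'); reg(W,165,190,205,228,80,98,'handle top'); reg(W,145,180,210,245,42,54,'arm')
reg(W,240,330,185,260,84,96,'housing top'); reg(W,235,335,185,260,4,20,'foot')
reg(W,285,312,190,215,225,300,'column top'); b=reg(W,300,350,120,205,215,245,'boom'); reg(W,310,355,115,170,140,300,'head')
reg(W,336,380,185,240,10,40,'holder'); 
f=c['frame'].astype(int); g=(f[...,1]>f[...,0]+25)&(f[...,1]>f[...,2]+10); g[:,:336]=0;g[:,380:]=0;g[:185]=0;g[240:]=0
ys,xs=np.nonzero(g); print('green',len(xs)); P=np.array([ray(c,x,y,25) for x,y in zip(xs,ys)]); r=cv2.minAreaRect(P[:,:2].astype(np.float32)); print('board',r, np.nanmean(W[g],0))
reg(W,236,262,204,235,60,130,'collar')
R=reg(S,200,222,178,212,60,110,'side grip');reg(S,200,222,178,212,88,110,'side griptop');reg(S,228,240,183,205,80,100,'side handle top')
reg(S,250,275,205,235,60,120,'side collar')
for n,im,(u0,u1,v0,v1) in (('a','top0',(230,390,120,270)),):
    pass
t=cv2.imread('pics/top0.png'); q=cv2.imread('pics/side0.png')
A=cv2.resize(t[200:250,130:190],(480,400),interpolation=3);B=cv2.resize(t[190:250,235,None] if 0 else t[198:240,230:270],(380,400),interpolation=3)
C=cv2.resize(q[170:230,195:285],(600,400)[:2],interpolation=3)
o=np.zeros((600,800,3),np.uint8)
o[:300,:360]=cv2.resize(A,(360,300));o[:300,400:686]=cv2.resize(B,(286,300));o[300:600,:450]=cv2.resize(C,(450,300))
cv2.imwrite('pics/crop1.png',o)
```

```text
crank(88, 105) 118 mean [499.6 277.4  93.9] med [490.1 289.6  94.4] rect [511.1 262.3] [22.3 99.1] 36.2
crank(80, 94) 82 mean [514.3 256.3  89.3] med [530.5 235.9  90. ] rect [511.1 262. ] [21.9 99.8] 36.2
crank(38, 52) 282 mean [508.3 262.6  47. ] med [510.2 264.   47.3] rect [511.  265.5] [ 32.4 108.5] 43.9
grip top 92 mean [488.  292.2  94.8] med [487.6 292.   95.2] rect [488.5 293.2] [22.3 22.6] 36.2
handle top 45 mean [536.7 229.3  88.5] med [536.3 229.7  88.8] rect [537.  230.2] [17.3 15.7] 65.8
arm 258 mean [507.5 264.9  47.5] med [510.  265.2  47.5] rect [511.1 265.6] [ 30.4 108.3] 42.0
housing top 2205 mean [517.  -47.5  89.3] med [511.6 -36.7  89.2] rect [524.7 -34.7] [196.7 117.8] 89.8
foot 1320 mean [493.6 -40.2  11.1] med [465.5 -25.   11.3] rect [534.1 -49.5] [270.4 203.7] 89.6
column top 512 mean [527.3 -74.9 243.4] med [525.7 -75.3 241.4] rect [531.5 -76.4] [56.  56.8] 0.1
boom 1198 mean [ 638.4 -136.8  236.1] med [ 653.4 -138.7  236.3] rect [ 622.5 -123.3] [ 59.2 198.4] 58.6
head 1114 mean [ 664.  -152.   223.3] med [ 665.4 -152.4  236. ] rect [ 654.1 -153. ] [ 70.6 116.8] 76.9
holder 1560 mean [ 554.9 -238.5   22. ] med [ 553.9 -238.4   23.7] rect [ 557.4 -239.5] [ 98.9 129.1] 85.2
green 849
board ((557.5902709960938, -242.14414978027344), (78.77114868164062, 95.08051300048828), 85.31168365478516) [ 558.2 -243.    23.8]
collar 520 mean [523.5  36.1  90.3] med [522.8  35.   90.8] rect [524.8  39.8] [77.5 58.6] 0.0
side grip 85 mean [485.6 285.3  81.9] med [484.6 285.2  84.3] rect [487.6 288.8] [25.9 25.7] 37.6
side griptop 35 mean [487.1 287.5  93.8] med [486.4 287.   93. ] rect [487.7 288.8] [25.2 25.6] 35.2
side handle top 17 mean [536.6 224.3  87.2] med [536.  222.4  88.3] rect [536.8 223.8] [18.2 13.9] 77.0
side collar 413 mean [506.8   6.5  91.6] med [506.1   6.9  90. ] rect [510.7  15.4] [117.3  65.2] 50.1
```

View pics/crop1.png

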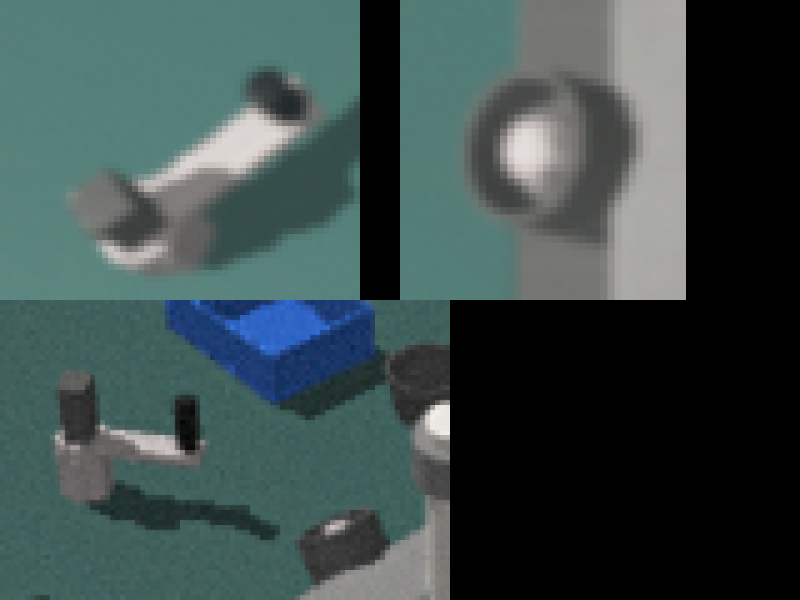

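Crop: the crank stands upright with its arm on the socket, and the collar shows a bright round nose. Top and side views agree within 4 mm on the crank. Next I refine the stand axes and the boom.

Run:
```python
from h import *
from scipy.optimize import least_squares
np.set_printoptions(precision=2,suppress=True)
c=load('top0'); W=cloud(c); s=load('side0'); S=cloud(s)
def box(W,x0,x1,y0,y1,z0,z1):
    R=W.reshape(-1,3); return R[(R[:,0]>x0)&(R[:,0]<x1)&(R[:,1]>y0)&(R[:,1]<y1)&(R[:,2]>z0)&(R[:,2]<z1)]
for n,X in(('top',W),('side',S)):
    R=box(X,440,620,-125,25,86,93); r=cv2.minAreaRect(R[:,:2].astype(np.float32)); print(n,'housing',r,np.median(R[:,2]))
    # front edge yaw: min x by y bin
    e=[(y,R[(R[:,1]>y)&(R[:,1]<y+6),0].min()) for y in range(-110,5,6) if ((R[:,1]>y)&(R[:,1]<y+6)).any()]
    e=np.array(e); print(' front edge slope deg',np.degrees(np.arctan(np.polyfit(e[:,0],e[:,1],1)[0])),np.median(e[:,1]))
    R=box(X,480,580,-130,-20,105,210); R=R[np.hypot(R[:,0]-527,R[:,1]+76)<40]
    f=least_squares(lambda p:np.hypot(R[:,0]-p[0],R[:,1]-p[1])-p[2],[527,-76,17],loss='soft_l1'); print(' column',len(R),f.x)
    f=least_squares(lambda p:(lambda w:np.hypot(w[:,0]-p[0],w[:,1]-p[1])-28)(box(X,470,580,-130,-20,232,260)),[527,-76])if 0 else None
    # drive frame
    yaw=0; z=np.array([0,np.sin(np.radians(35)),np.cos(np.radians(35))]); x=np.array([0,-z[2],z[1]]); y=np.cross(z,x)
    s0=np.array([525,29,75.]); R=box(X,485,565,8,90,40,125); L=(R-s0)@np.c_[x,y,z]
    m=(L[:,2]>4)&(L[:,2]<33)&(np.hypot(L[:,0],L[:,1])>21)&(np.hypot(L[:,0],L[:,1])<34); Q=L[m]
    f=least_squares(lambda p:np.maximum(0,np.hypot(Q[:,0]-p[0],Q[:,1]-p[1])-28)+np.minimum(0,np.hypot(Q[:,0]-p[0],Q[:,1]-p[1])-24),[0,0],loss='soft_l1')
    m2=(np.hypot(L[:,0],L[:,1])<9)&(L[:,2]>20); rim=Q[(np.hypot(*(Q[:,:2]-f.x).T)<29)]
    print(' collar offset',len(Q),f.x,'nose',np.median(L[m2],0),L[m2][:,2].max() if m2.any() else None,'rim w',np.percentile(Q[:,2],[50,90,97]))
    print(' collar centre (rim)',s0+np.c_[x,y,z]@np.r_[f.x,28], ' seat',s0+np.c_[x,y,z]@np.r_[f.x,0])
    # boom bar
    R=box(X,545,640,-140,-60,212,245); 
    R=R[np.hypot(R[:,0]-527,R[:,1]+76)>45]; R=R[np.hypot(R[:,0]-527,R[:,1]+76)<135]; v=cv2.fitLine(R[:,:2].astype(np.float32),cv2.DIST_HUBER,0,.01,.01).ravel(); print(' boom',v,np.degrees(np.arctan2(v[1],v[0])), np.median(R[:,2]))
# pixel checks: nose brightest in top -> ray at z=97
f=c['frame'].astype(int); sub=f[204:235,236:262].sum(2); m=sub>520; ys,xs=np.nonzero(m&(np.arange(26)[None]<24)); 
print('bright px',[(x+236,y+204) for x,y in zip(xs,ys)][:20]); print(ray(c,xs[xs<17].mean()+236,ys[xs<17].mean()+204,96))
# white ring in top & side: 
for n,q,(u0,u1,v0,v1) in(('top',c,(310,360,115,170)),('side',s,(328,360,180,222))):
    X=cloud(q)[v0:v1,u0:u1]; R=X.reshape(-1,3); R=R[(R[:,2]>143)&(R[:,2]<222)]; f=least_squares(lambda p:np.hypot(R[:,0]-p[0],R[:,1]-p[1])-p[2],[672,-165,36],loss='soft_l1'); print(n,'head',len(R),f.x)
R=box(W,480,580,-125,-20,236,300); print(np.percentile(R[:,2],[50,90,99]))
R=R[R[:,2]>250]; print('cap',len(R),cv2.minEnclosingCircle(R[:,:2].astype(np.float32)) if len(R) else '')
f=s['frame'].astype(int); g=(f[...,1]>f[...,0]+25)&(f[...,1]>f[...,2]+5); g[:,:300]=0;g[:,365:]=0;g[:250]=0;g[300:]=0
ys,xs=np.nonzero(g); P=np.array([ray(s,x,y,25) for x,y in zip(xs,ys)]); print('side board',len(xs),cv2.minAreaRect(P[:,:2].astype(np.float32)))
```

```text
top housing ((524.5960693359375, -50.87652587890625), (148.3043975830078, 117.76553344726562), 89.7694320678711) 89.26359482713235
 front edge slope deg 0.21136879857339558 466.1704545099491
 column 71 [524.88 -73.05  17.71]
 collar offset 325 [-1.06 -0.34] nose [ 1.56 -0.27 27.72] 30.618539879551975 rim w [20.45 29.58 30.7 ]
 collar centre (rim) [524.66  45.93  97.33]  seat [524.66  29.87  74.39]
 boom [   0.88   -0.47  602.41 -116.35] -28.046534 234.11149655024695
side housing ((524.2581787109375, -50.71177673339844), (149.34971618652344, 121.05619812011719), 89.55654907226562) 89.29692967641626
 front edge slope deg 0.8458128418929881 465.9460663113442
 column 289 [524.95 -75.99  17.39]
 collar offset 149 [ 1.29 -0.33] nose [ 2.42 -2.28 25.91] 27.297377738743357 rim w [18.91 26.84 27.78]
 collar centre (rim) [524.67  44.    98.68]  seat [524.67  27.94  75.74]
 boom [   0.92   -0.4   595.76 -121.36] -23.73807 232.82736596137642
bright px [(np.int64(247), np.int64(215)), (np.int64(248), np.int64(215)), (np.int64(249), np.int64(215)), (np.int64(246), np.int64(216)), (np.int64(247), np.int64(216)), (np.int64(248), np.int64(216)), (np.int64(249), np.int64(216)), (np.int64(250), np.int64(216)), (np.int64(245), np.int64(217)), (np.int64(246), np.int64(217)), (np.int64(247), np.int64(217)), (np.int64(248), np.int64(217)), (np.int64(249), np.int64(217)), (np.int64(250), np.int64(217)), (np.int64(245), np.int64(218)), (np.int64(246), np.int64(218)), (np.int64(247), np.int64(218)), (np.int64(248), np.int64(218)), (np.int64(249), np.int64(218)), (np.int64(250), np.int64(218))]
[524.18  43.68  96.  ]
top head 267 [ 684.92 -160.62   32.24]
side head 418 [ 683.4  -162.12   30.8 ]
[242.22 250.63 251.87]
cap 88 ((525.3001098632812, -73.5350341796875), 17.754331588745117)
side board 659 ((563.2546997070312, -245.6001434326172), (202.63145446777344, 199.1371612548828), 48.81214904785156)
```

```bash
cat >> h.py <<'E'
from scipy.spatial.transform import Rotation as Ro
np.set_printoptions(precision=4,suppress=True)
def down(az): # tool pointing down, jaw axis y at azimuth az
    a=np.radians(az); y=np.array([np.cos(a),np.sin(a),0]); z=np.array([0,0,-1.]); return np.c_[np.cross(y,z),y,z]
DZ=np.array([0,np.sin(np.radians(35)),np.cos(np.radians(35))]); DX=np.array([0,-DZ[2],DZ[1]]); SEAT=np.array([524.6,29.5,75.])
def tilt(phi): # tool along -drive axis; phi = angle of jaw axis y from DX about DZ
    dy=np.cross(DZ,DX); a=np.radians(phi); y=np.cos(a)*DX+np.sin(a)*dy; z=-DZ; return np.c_[np.cross(y,z),y,z]
def plan(p,R):
    s=robot.get_state(); A=np.array(s['eef_rot']); d=A.T@(np.array(p)-s['position'])/30; rv=Ro.from_matrix(A.T@R).as_rotvec()/2
    print('t',s['time_s'],'q',np.round(s['qpos'],1),'shift units',d,'turn units',rv,'deg',np.degrees(np.linalg.norm(rv)*2).round(1)); return s
def rep():
    s=robot.get_state(); A=np.array(s['eef_rot']); g=s['position']+164*A[:,2]
    L=np.c_[DX,np.cross(DZ,DX),DZ].T@(g-SEAT)
    print('t',round(s['time_s'],2),'q',np.round(s['qpos'],1),'pos',np.round(s['position'],1),'open',round(s['opening'],1),'F',np.round(s['force'],1),'Fd',np.round(np.c_[DX,np.cross(DZ,DX),DZ].T@s['force'],1),'T',np.round(s['torque'],2),'grasp in drive frame',np.round(L,1),'tiltdev',np.degrees(np.arccos(min(1,-A[:,2]@DZ))).round(2),'phi',np.degrees(np.arctan2(A[:,1]@np.cross(DZ,DX),A[:,1]@DX)).round(1))
E
python3 -c "
from h import *
plan([488,291,320],down(36.4))"
```

```text
t 0.1 q [ 58.5  30.3  82.2  -0.   67.7 -10.2] shift units [-11.6497  -5.8815   2.8026] turn units [-0.001   0.0001  0.2823] deg 32.4
```

Request:
play_rows([
  [1,-0.97,-0.49,0.23,0,0,0],
  [1,-0.97,-0.49,0.23,0,0,0],
  [1,-0.97,-0.49,0.23,0,0,0],
  [1,-0.97,-0.49,0.23,0,0,0],
  [1,-0.97,-0.49,0.23,0,0,0],
  [1,-0.97,-0.49,0.23,0,0,0],
  [1,-0.97,-0.49,0.23,0,0,0],
  [1,-0.97,-0.49,0.23,0,0,0],
])

```text
time_s: 0.9
position: [401.4, 387.4, 349.0]
eef_rot: [[-0.932, 0.362, -0.001], [0.362, 0.932, -0.0], [0.0, -0.001, -1.0]]
force: [-0.5, -0.0, 0.1]
opening: 86.9
```

Request:
play_rows([
  [1,-0.97,-0.49,0.23,0,0,0],
  [1,-0.97,-0.49,0.23,0,0,0],
  [1,-0.97,-0.49,0.23,0,0,0],
  [1,-0.97,-0.49,0.23,0,0,0],
  [1,0,0,0,0,0,0.0705],
  [1,0,0,0,0,0,0.0705],
  [1,0,0,0,0,0,0.0705],
  [1,0,0,0,0,0,0.0705],
])

```text
time_s: 1.7
position: [488.0, 291.3, 321.5]
eef_rot: [[-0.589, 0.808, -0.001], [0.808, 0.589, -0.0], [0.0, -0.001, -1.0]]
force: [0.0, -0.3, -0.1]
opening: 87.2
```

Request:
play_rows([
  [1,0,0,0,0,0,0],
  [1,0,0,0,0,0,0],
])

```text
time_s: 1.9
position: [487.9, 291.5, 321.7]
eef_rot: [[-0.596, 0.803, -0.001], [0.803, 0.596, -0.0], [0.0, -0.001, -1.0]]
force: [0.3, 0.7, 0.5]
opening: 86.8
```

```bash
python3 -c "
from h import *
rep();plan([488,291,240],down(36.4)); snap('side','s1');c=snap('top','t1')
q=cv2.imread('pics/s1.png')[110:260,130:330]; cv2.imwrite('pics/s1c.png',cv2.resize(q,(800,600),interpolation=3))"
```

```text
t 1.9 q [ 19.6  32.2  94.8  -0.   53.  -17. ] pos [487.9 291.5 321.7] open 86.8 F [0.3 0.7 0.5] Fd [-0.2  0.3  0.8] T [0.04 0.04 0.  ] grasp in drive frame [-167.2  -36.8  218. ] tiltdev 34.99 phi 121.3
t 1.9 q [ 19.6  32.2  94.8  -0.   53.  -17. ] shift units [-0.0178 -0.0052  2.723 ] turn units [-0.0003 -0.0001  0.0019] deg 0.2
```

View pics/s1c.png

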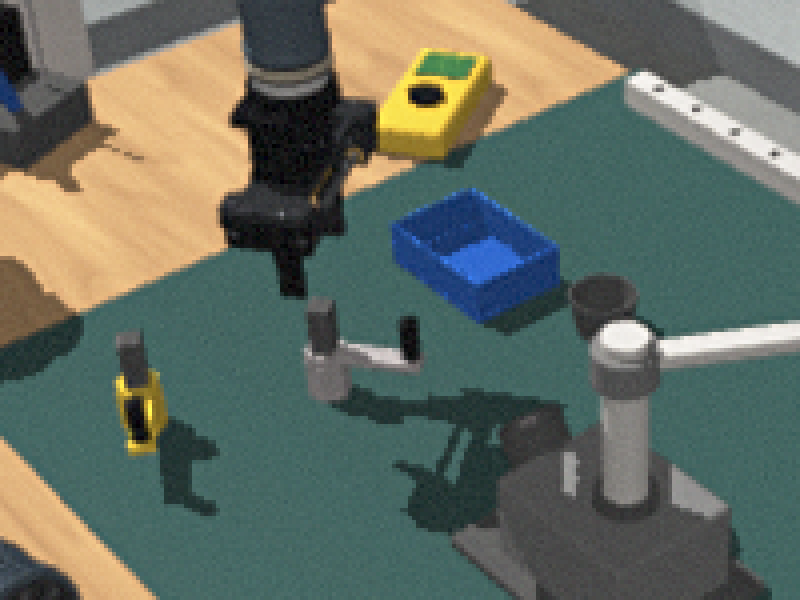

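The gripper stands over the grip block, at about (320,320) in the crop; the jaws close across the cross arm. I descend and grip.

Request:
play_rows([
  [1,-0.02,0,0.7,0,0,0],
  [1,0,0,0.7,0,0,0],
  [1,0,0,0.7,0,0,0],
  [1,0,0,0.6,0,0,0],
  [1,0,0,0,0,0,0],
  [1,0,0,0,0,0,0],
])

```text
time_s: 2.6
position: [488.4, 291.2, 240.9]
eef_rot: [[-0.595, 0.804, -0.0], [0.804, 0.595, -0.0], [0.0, -0.0, -1.0]]
force: [-0.6, -0.4, 1.2]
opening: 87.1
```

Request:
play_rows([
  [-1,0,0,0,0,0,0],
  [-1,0,0,0,0,0,0],
  [-1,0,0,0,0,0,0],
  [-1,0,0,0,0,0,0],
  [-1,0,0,0,0,0,0],
  [-1,0,0,0,0,0,0],
  [-1,0,0,0,0,0,0],
  [-1,0,0,0,0,0,0],
], force=45)

```text
time_s: 3.4
position: [488.3, 291.1, 240.9]
eef_rot: [[-0.594, 0.804, -0.0], [0.804, 0.594, -0.0], [0.0, -0.0, -1.0]]
force: [0.0, -0.2, 0.5]
opening: 31.0
```

```bash
python3 -c "
from h import *
rep()"
```

```text
t 3.4 q [ 19.5  39.4  97.5  -0.   43.1 -16.9] pos [488.3 291.1 240.9] open 31.0 F [ 0.  -0.2  0.5] Fd [0.4 0.  0.3] T [-0.   -0.04 -0.  ] grasp in drive frame [-213.2  -36.3  151.6] tiltdev 35.0 phi 121.2
```

Request:
play_rows([
  [-1,0,0,0,0,0,0],
  [-1,0,0,0,0,0,0],
  [-1,0,0,0,0,0,0],
  [-1,0,0,0,0,0,0],
])

```text
time_s: 3.8
position: [488.4, 291.1, 240.9]
eef_rot: [[-0.594, 0.804, 0.0], [0.804, 0.594, 0.0], [-0.0, 0.0, -1.0]]
force: [0.3, -0.1, -1.6]
opening: 21.5
```

Request:
play_rows([
  [-1,0,0,-0.3,0,0,0],
  [-1,0,0,-0.8,0,0,0],
  [-1,0,0,-0.8,0,0,0],
  [-1,0,0,-0.8,0,0,0],
  [-1,0,0,-0.8,0,0,0],
  [-1,0,0,0,0,0,0],
  [-1,0,0,0,0,0,0],
])

```text
time_s: 4.5
position: [488.0, 291.0, 346.1]
eef_rot: [[-0.594, 0.804, 0.0], [0.804, 0.594, 0.0], [-0.0, 0.0, -1.0]]
force: [-0.3, -0.4, -3.1]
opening: 21.7
```

```bash
python3 -c "
from h import *
rep()
for phi in (120,90,60,30): print(phi); plan(SEAT+DZ*(164+76.9+90),tilt(phi))
snap('side','s2');c=snap('top','t2')
W=cloud(c).reshape(-1,3)
"
```

```text
t 4.5 q [ 19.5  30.2  93.7  -0.   56.1 -16.9] pos [488.  291.  346.1] open 21.7 F [-0.3 -0.4 -3.1] Fd [-1.4 -0.3 -2.8] T [-0.05  0.02 -0.04] grasp in drive frame [-152.8  -36.6  237.7] tiltdev 35.0 phi 121.2
120
t 4.5 q [ 19.5  30.2  93.7  -0.   56.1 -16.9] shift units [-2.647  -0.4361  0.0001] turn units [ 0.1675 -0.2556  0.0544] deg 35.6
90
t 4.5 q [ 19.5  30.2  93.7  -0.   56.1 -16.9] shift units [-2.647  -0.4361  0.0001] turn units [ 0.0972 -0.2949  0.3079] deg 50.1
60
t 4.5 q [ 19.5  30.2  93.7  -0.   56.1 -16.9] shift units [-2.647  -0.4361  0.0001] turn units [ 0.0182 -0.3223  0.5608] deg 74.1
30
t 4.5 q [ 19.5  30.2  93.7  -0.   56.1 -16.9] shift units [-2.647  -0.4361  0.0001] turn units [-0.07   -0.3364  0.8125] deg 101.1
```

Request:
play_rows([
  [-1,0,0,0,0.0335,-0.0511,0.0109],
  [-1,0,0,0,0.0335,-0.0511,0.0109],
  [-1,0,0,0,0.0335,-0.0511,0.0109],
  [-1,0,0,0,0.0335,-0.0511,0.0109],
  [-1,0,0,0,0.0335,-0.0511,0.0109],
  [-1,0,0,0,0,0,0],
  [-1,0,0,0,0,0,0],
])

```text
time_s: 5.3
position: [488.1, 291.4, 344.4]
eef_rot: [[-0.502, 0.865, -0.002], [0.711, 0.411, -0.571], [-0.493, -0.288, -0.821]]
force: [0.0, 0.1, -2.7]
opening: 21.3
```

```bash
python3 -c "
from h import *
rep()
plan(SEAT+DZ*(164+76.9+60),tilt(120))"
```

```text
t 5.3 q [ 26.   34.7  89.  -31.9  75.8   9.3] pos [488.1 291.4 344.4] open 21.3 F [ 0.   0.1 -2.7] Fd [-1.6  0.  -2.2] T [ 0.64 -0.01  0.01] grasp in drive frame [-60.5 -36.9 206.9] tiltdev 0.2 phi 120.1
t 5.3 q [ 26.   34.7  89.  -31.9  75.8   9.3] shift units [-2.3489  0.0499  2.3238] turn units [-0.0002 -0.0018  0.0011] deg 0.2
```

Request:
play_rows([
  [-1,-0.47,0.01,0.46,0,0,0],
  [-1,-0.47,0.01,0.46,0,0,0],
  [-1,-0.47,0.01,0.46,0,0,0],
  [-1,-0.47,0.01,0.46,0,0,0],
  [-1,-0.47,0.01,0.46,0,-0.0018,0.001],
  [-1,0,0,0,0,0,0],
  [-1,0,0,0,0,0,0],
])

```text
time_s: 6.0
position: [524.8, 201.6, 323.8]
eef_rot: [[-0.497, 0.868, 0.0], [0.71, 0.407, -0.574], [-0.498, -0.285, -0.819]]
force: [0.4, -0.6, -2.6]
opening: 21.7
```

```bash
python3 -c "
from h import *
rep()
plan(SEAT+DZ*(164+76.9+30),tilt(120))
snap('side','s3');c=snap('top','t3')
a=cv2.imread('pics/s3.png')[130:260,190:350]; b=cv2.imread('pics/t3.png')[150:270,190:350]
cv2.imwrite('pics/c3.png',np.hstack([cv2.resize(a,(400,325),interpolation=3),cv2.resize(b,(400,325),interpolation=3)]))
"
```

```text
t 6.0 q [ 16.6  35.3  92.3 -36.3  68.3   5.4] pos [524.8 201.6 323.8] open 21.7 F [ 0.4 -0.6 -2.6] Fd [-1.   0.4 -2.5] T [0.63 0.03 0.02] grasp in drive frame [  1.9   0.3 138.5] tiltdev 0.05 phi 119.8
t 6.0 q [ 16.6  35.3  92.3 -36.3  68.3   5.4] shift units [0.0549 0.0218 1.0541] turn units [-0.0002  0.0004 -0.0016] deg 0.2
```

View pics/c3.png

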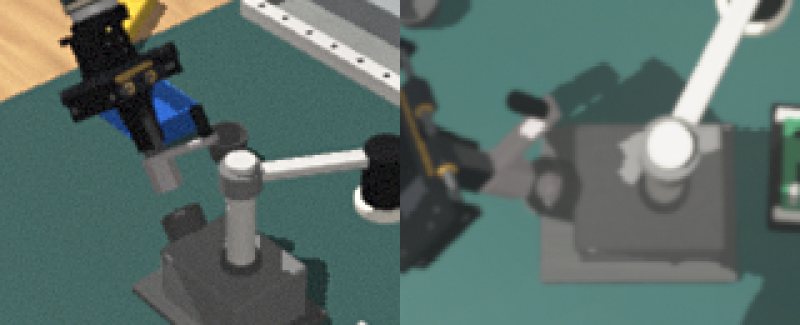

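The crank is held straight, its socket just above the collar. Before lowering I compare socket axis and collar axis within the same camera.

Run:
```python
from h import *
from scipy.optimize import least_squares
B=np.c_[DX,np.cross(DZ,DX),DZ]
for n in('s3','t3'):
    L=(cloud(load(n)).reshape(-1,3)-SEAT)@B; r=np.hypot(L[:,0],L[:,1])
    Q=L[(L[:,2]>66)&(L[:,2]<96)&(r<27)]
    f=least_squares(lambda p:np.hypot(Q[:,0]-p[0],Q[:,1]-p[1])-18.6,[2,0],loss='soft_l1',f_scale=1)
    h=[np.round(least_squares(lambda p:np.hypot(q[:,0]-p[0],q[:,1]-p[1])-18.6,[2,0],loss='soft_l1').x,2) for q in (Q[Q[:,2]<81],Q[Q[:,2]>=81]) if len(q)>10]
    C=L[(L[:,2]>4)&(L[:,2]<27)&(r<34)&(r>22)]
    g=least_squares(lambda p:np.hypot(C[:,0]-p[0],C[:,1]-p[1])-28,[0,0],loss='soft_l1')
    print(n,'socket',len(Q),f.x,'low/high',h,'resid',np.median(abs(f.fun)),'minw',np.percentile(L[(r<22)&(L[:,2]>45)][:,2],2) if len(Q) else '', 'collar outer',len(C),g.x,np.median(abs(g.fun)))
for n in('side0','top0'):
    L=(cloud(load(n)).reshape(-1,3)-SEAT)@B; r=np.hypot(L[:,0],L[:,1])
    C=L[(L[:,2]>8)&(L[:,2]<25)&(r<33)&(r>25)&(L[:,0]<8)]
    g=least_squares(lambda p:np.hypot(C[:,0]-p[0],C[:,1]-p[1])-28,[0,0],loss='soft_l1'); print(n,len(C),g.x,np.median(abs(g.fun)))
```

```text
s3 socket 112 [0.8879 0.5983] low/high [array([0.98, 0.61]), array([0.78, 0.59])] resid 1.4490524119278092 minw 63.13971702910521 collar outer 130 [0.3648 0.4998] 1.386931276392506
t3 socket 128 [-1.0672  0.6085] low/high [array([-1.26,  0.66]), array([-0.83,  0.69])] resid 0.8410562040147411 minw 65.53972219106299 collar outer 215 [-1.4985  0.537 ] 1.54028722992879
side0 16 [1.1537 1.2711] 0.6454035816546302
top0 75 [2.021  0.1604] 0.793412847333343
```

Both cameras put the socket 0.45 mm upslope of the collar axis; I correct this and lower.

```bash
sed -i 's/SEAT=np.array(\[524.6,29.5,75.\])/SEAT=np.array([524.6,28.35,75.8])/' h.py; python3 -c "
from h import *
rep(); plan(SEAT+DZ*(164+76.9+26),tilt(120))"
```

```text
t 6.1 q [ 16.7  35.3  92.2 -36.4  68.4   5.4] pos [524.7 202.5 324.1] open 22.2 F [ 0.2 -0.3 -2.4] Fd [-1.2  0.2 -2.1] T [ 0.61 -0.01  0.01] grasp in drive frame [  0.    0.3 139.3] tiltdev 0.12 phi 119.9
t 6.1 q [ 16.7  35.3  92.2 -36.4  68.4   5.4] shift units [-0.0025 -0.0057  1.2117] turn units [ 0.0003  0.001  -0.001 ] deg 0.2
```

Request:
play_rows([
  [-1,0,0,0.3,0,0,0],
  [-1,0,0,0.3,0,0,0],
  [-1,0,0,0.3,0,0,0],
  [-1,0,0,0.2,0,0,0],
  [-1,0,0,0.1,0,0,0],
  [-1,0,0,0,0,0,0],
])

```text
time_s: 6.7
position: [524.9, 181.0, 294.0]
eef_rot: [[-0.498, 0.867, 0.0], [0.708, 0.408, -0.576], [-0.5, -0.287, -0.817]]
force: [0.1, -0.1, -2.1]
opening: 21.4
```

```bash
python3 -c "
from h import *
rep()"
```

```text
t 6.7 q [ 14.7  37.4  94.6 -38.3  64.    7. ] pos [524.9 181.  294. ] open 21.4 F [ 0.1 -0.1 -2.1] Fd [-1.1  0.1 -1.8] T [0.59 0.02 0.03] grasp in drive frame [  0.6   0.3 102.3] tiltdev 0.19 phi 119.9
```

Request:
play_rows([
  [-1,0,0,0.05,0,0,0],
  [-1,0,0,0.05,0,0,0],
  [-1,0,0,0.05,0,0,0],
  [-1,0,0,0,0,0,0],
])

```text
time_s: 7.1
position: [524.9, 178.7, 290.8]
eef_rot: [[-0.498, 0.867, 0.001], [0.708, 0.408, -0.576], [-0.5, -0.286, -0.817]]
force: [-0.1, -0.5, -2.8]
opening: 21.6
```

```bash
python3 -c "
from h import *
rep()"
```

```text
t 7.1 q [ 14.4  37.6  94.9 -38.6  63.4   7.2] pos [524.9 178.7 290.8] open 21.6 F [-0.1 -0.5 -2.8] Fd [-1.2 -0.1 -2.6] T [ 0.6  -0.01  0.04] grasp in drive frame [ 0.6  0.5 98.4] tiltdev 0.19 phi 119.9
```

Request:
play_rows([
  [-1,0,0,0.04,0,0,0],
  [-1,0,0,0.04,0,0,0],
  [-1,0,0,0.04,0,0,0],
  [-1,0,0,0,0,0,0],
])

```text
time_s: 7.5
position: [525.1, 177.6, 289.3]
eef_rot: [[-0.497, 0.868, 0.003], [0.709, 0.408, -0.575], [-0.5, -0.284, -0.818]]
force: [-1.3, 6.0, 4.5]
opening: 21.7
```

```bash
python3 -c "
from h import *
rep()"
```

```text
t 7.5 q [ 14.3  37.7  95.  -38.8  63.1   7.4] pos [525.1 177.6 289.3] open 21.7 F [-1.3  6.   4.5] Fd [-2.3 -1.3  7.1] T [ 0.71  0.34 -0.19] grasp in drive frame [ 0.6  1.  96.5] tiltdev 0.23 phi 119.8
```

The socket rests on the hex, mouth 19.6 mm above the floor, about 9 N axial. I turn clockwise under light pressure to find the drop.

Request:
play_rows([
  [-1,0,0,0.02,0,0,0.035],
  [-1,0,0,0,0,0,0.035],
  [-1,0,0,0,0,0,0.035],
  [-1,0,0,0,0,0,0],
])

```text
time_s: 7.9
position: [524.8, 177.3, 288.2]
eef_rot: [[-0.305, 0.953, 0.002], [0.779, 0.251, -0.574], [-0.548, -0.173, -0.819]]
force: [-1.3, 6.2, 3.4]
opening: 21.4
```

```bash
python3 -c "
from h import *
rep()"
```

```text
t 7.9 q [ 14.3  37.7  95.1 -38.7  63.   19.5] pos [524.8 177.3 288.2] open 21.4 F [-1.3  6.2  3.4] Fd [-3.1 -1.3  6.4] T [ 0.96  0.38 -0.3 ] grasp in drive frame [-0.   0.6 95.4] tiltdev 0.15 phi 107.7
```

Request:
play_rows([
  [-1,0,0,0.02,0,0,0.035],
  [-1,0,0,0,0,0,0.035],
  [-1,0,0,0.02,0,0,0.035],
  [-1,0,0,0,0,0,0],
])

```text
time_s: 8.3
position: [524.7, 176.2, 286.4]
eef_rot: [[-0.101, 0.995, 0.002], [0.814, 0.084, -0.574], [-0.571, -0.057, -0.819]]
force: [-0.2, 3.4, -2.4]
opening: 21.6
```

```bash
python3 -c "
from h import *
rep()"
```

```text
t 8.3 q [ 14.2  37.9  95.2 -38.8  62.7  31.5] pos [524.7 176.2 286.4] open 21.6 F [-0.2  3.4 -2.4] Fd [-4.1 -0.2 -0. ] T [ 1.3   0.2  -0.11] grasp in drive frame [-0.2  0.4 93.3] tiltdev 0.12 phi 95.8
```

Axial force is gone and the mouth is at 16.4 mm, so it is starting to enter. I push straight down.

Request:
play_rows([
  [-1,0,0,0.04,0,0,0],
  [-1,0,0,0.04,0,0,0],
  [-1,0,0,0.04,0,0,0],
  [-1,0,0,0,0,0,0],
])

```text
time_s: 8.7
position: [524.9, 173.8, 283.0]
eef_rot: [[-0.102, 0.995, 0.001], [0.814, 0.084, -0.575], [-0.572, -0.058, -0.818]]
force: [-0.2, 4.6, -3.3]
opening: 21.9
```

```bash
python3 -c "
from h import *
rep()"
```

```text
t 8.7 q [ 13.9  38.2  95.4 -39.1  62.3  31.7] pos [524.9 173.8 283. ] open 21.9 F [-0.2  4.6 -3.3] Fd [-5.7 -0.2 -0. ] T [ 1.74  0.22 -0.16] grasp in drive frame [-0.2  0.5 89.1] tiltdev 0.1 phi 95.8
```

Request:
play_rows([
  [-1,0.01,0,0.07,0,0,0],
  [-1,0.01,0,0.07,0,0,0],
  [-1,0,0,0.07,0,0,0],
  [-1,0,0,0,0,0,0],
])

```text
time_s: 9.1
position: [524.8, 170.4, 277.5]
eef_rot: [[-0.102, 0.995, 0.001], [0.814, 0.084, -0.575], [-0.572, -0.058, -0.818]]
force: [-0.8, 4.4, -5.3]
opening: 21.8
```

```bash
python3 -c "
from h import *
rep()"
```

```text
t 9.1 q [ 13.6  38.6  95.8 -39.5  61.6  32.1] pos [524.8 170.4 277.5] open 21.8 F [-0.8  4.4 -5.3] Fd [-6.6 -0.8 -1.8] T [ 1.68  0.14 -0.05] grasp in drive frame [-0.3  0.4 82.7] tiltdev 0.14 phi 95.8
```

Mouth about 5.8 mm off the floor; I go on to bottom contact.

Request:
play_rows([
  [-1,0.01,0,0.05,0,0,0],
  [-1,0,0,0.05,0,0,0],
  [-1,0,0,0.04,0,0,0],
  [-1,0,0,0,0,0,0],
])

```text
time_s: 9.5
position: [524.9, 168.3, 274.2]
eef_rot: [[-0.101, 0.995, 0.001], [0.813, 0.084, -0.576], [-0.573, -0.057, -0.818]]
force: [-1.7, 4.8, -3.6]
opening: 21.6
```

```bash
python3 -c "
from h import *
rep()"
```

```text
t 9.5 q [ 13.4  38.8  96.  -39.8  61.1  32.3] pos [524.9 168.3 274.2] open 21.6 F [-1.7  4.8 -3.6] Fd [-6.  -1.7 -0.2] T [ 1.61  0.27 -0.17] grasp in drive frame [-0.4  0.5 78.8] tiltdev 0.16 phi 95.8
```

Request:
play_rows([
  [-1,0.005,0,0.04,0,0,0],
  [-1,0,0,0.04,0,0,0],
  [-1,0,0,0.03,0,0,0],
  [-1,0,0,0,0,0,0],
])

```text
time_s: 9.9
position: [524.8, 167.4, 272.8]
eef_rot: [[-0.101, 0.995, 0.002], [0.814, 0.084, -0.576], [-0.573, -0.056, -0.818]]
force: [-2.0, 10.1, 4.3]
opening: 21.8
```

```bash
python3 -c "
from h import *
rep()"
```

```text
t 9.9 q [ 13.3  38.9  96.2 -39.9  60.8  32.5] pos [524.8 167.4 272.8] open 21.8 F [-2.  10.1  4.3] Fd [-5.8 -2.   9.3] T [ 1.58  0.67 -0.47] grasp in drive frame [-0.5  0.5 77.1] tiltdev 0.19 phi 95.8
```

Bottomed: the grasp is 77.1 mm above the floor, against 76.9 mm expected, with about 12 N axial. Now I turn clockwise, coarse first.

Request:
play_rows([
  [-1,0,0,0,0,0,0.045],
  [-1,0,0,0,0,0,0.045],
  [-1,0,0,0,0,0,0.045],
  [-1,0,0,0,0,0,0.045],
  [-1,0,0,0,0,0,0.045],
  [-1,0,0,0,0,0,0.045],
  [-1,0,0,0,0,0,0.045],
  [-1,0,0,0,0,0,0],
])

```text
time_s: 10.7
position: [524.4, 167.8, 272.5]
eef_rot: [[0.506, 0.862, 0.002], [0.706, -0.414, -0.575], [-0.495, 0.292, -0.818]]
force: [-3.9, 11.4, 4.5]
opening: 21.5
```

```bash
cat >> h.py <<'E'
from scipy.optimize import least_squares
def boom(tag):
    for n in('side','top'):
        c=snap(n,tag+n); R=cloud(c).reshape(-1,3); d=R[:,:2]-[525,-74.5]; r=np.hypot(*d.T); az=np.degrees(np.arctan2(d[:,1],d[:,0]))
        ok=(az>-115)&(az<-10)
        H=R[ok&(R[:,2]>143)&(R[:,2]<222)&(r>110)&(r<240)]
        f=least_squares(lambda p:np.hypot(H[:,0]-p[0],H[:,1]-p[1])-p[2],[*(H[:,:2].mean(0)),34],loss='soft_l1').x
        g=least_squares(lambda p:np.hypot(H[:,0]-p[0],H[:,1]-p[1])-34,f[:2],loss='soft_l1').x
        b=(ok)&(R[:,2]>222)&(R[:,2]<245)&(r>50)&(r<135)
        print(n,'head',len(H),f,g,'angle',np.degrees(np.arctan2(f[1]+74.5,f[0]-525)).round(2),'r',np.hypot(f[0]-525,f[1]+74.5).round(1),'bar az',b.sum(),np.median(az[b]) if b.any() else '')
E
python3 -c "
from h import *
rep(); boom('b1')
a=cv2.imread('pics/b1side.png')[130:330,190:420]; b=cv2.imread('pics/b1top.png')[120:270,200:400]
cv2.imwrite('pics/b1c.png',np.hstack([cv2.resize(a,(400,348),interpolation=3),cv2.resize(b,(400,348),interpolation=3)]))"
```

```text
t 10.7 q [ 13.4  39.   96.2 -39.8  60.8  68.7] pos [524.4 167.8 272.5] open 21.5 F [-3.9 11.4  4.5] Fd [-6.8 -3.9 10.2] T [ 1.93  0.76 -0.6 ] grasp in drive frame [-1.2  0.  77.1] tiltdev 0.11 phi 59.6
side head 461 [ 641.7335 -212.6569   31.7454] [ 643.6955 -210.9493] angle -49.8 r 180.9 bar az 216 -54.78852802545701
top head 278 [ 642.6334 -212.217    32.5304] [ 644.0897 -212.8846] angle -49.5 r 181.1 bar az 403 -50.236178941140004
```

View pics/b1c.png

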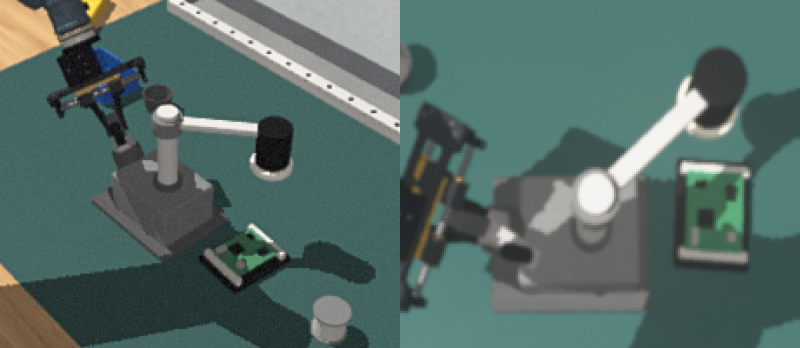

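The boom is at -49.6° in both views, r = 181 mm; it needs about -78.9°. I continue.

Request:
play_rows([
  [-1,0,0,0,0,0,0.046],
  [-1,0,0,0,0,0,0.046],
  [-1,0,0,0,0,0,0.046],
  [-1,0,0,0,0,0,0.046],
  [-1,0,0,0,0,0,0.046],
  [-1,0,0,0,0,0,0],
  [-1,0,0,0,0,0,0],
])

```text
time_s: 11.5
position: [524.4, 167.8, 272.4]
eef_rot: [[0.836, 0.549, 0.002], [0.45, -0.684, -0.574], [-0.314, 0.481, -0.819]]
force: [-3.7, 11.7, 3.6]
opening: 21.6
```

Run:
```python
from h import *
rep(); boom('b2')
for n in('side0','top0'):
    c=load(n); W=cloud(c); R=W.reshape(-1,3); k=(R[:,0]>480)&(R[:,0]<640)&(R[:,1]<-180)&(R[:,1]>-310)
    H=R[k&(R[:,2]>12)&(R[:,2]<45)]; r=cv2.minAreaRect(H[:,:2].astype(np.float32)); print(n,'holder',np.round(r[0],1),np.round(r[1],1),round(r[2],1))
    f=c['frame'].astype(int).reshape(-1,3); g=k&(f[:,1]>f[:,0]+25)&(f[:,1]>f[:,2]+8)&(R[:,2]>18)&(R[:,2]<32); r=cv2.minAreaRect(R[g][:,:2].astype(np.float32)); print('  green',g.sum(),np.round(r[0],1),np.round(r[1],1),round(r[2],1), 'az',np.degrees(np.arctan2(r[0][1]+74.5,r[0][0]-525)).round(2))
```

```text
t 11.5 q [ 13.4  39.   96.2 -39.8  60.8  95. ] pos [524.4 167.8 272.4] open 21.6 F [-3.7 11.7  3.6] Fd [-7.5 -3.7  9.6] T [ 2.06  0.85 -0.62] grasp in drive frame [-1.3  0.1 77. ] tiltdev 0.09 phi 33.3
side head 478 [ 569.6361 -249.3917   31.5261] [ 571.8527 -247.5084] angle -75.68 r 180.5 bar az 213 -80.35561682245036
top head 295 [ 571.0151 -249.1792   32.9626] [ 571.9832 -249.6973] angle -75.24 r 180.6 bar az 418 -76.64443625032499
side0 holder [ 553.  -245.7] [ 97.7 128.8] 86.1
  green 394 [ 556.6 -245. ] [75.1 94.1] 86.9 az -79.48
top0 holder [ 556.8 -240.2] [ 97.7 127.1] 85.5
  green 806 [ 558.2 -241.1] [76.8 95.6] 85.4 az -78.72
```

Request:
play_rows([
  [-1,0,0,0,0,0,0.016],
  [-1,0,0,0,0,0,0.016],
  [-1,0,0,0,0,0,0],
  [-1,0,0,0,0,0,0],
])

```text
time_s: 12.0
position: [524.4, 167.8, 272.4]
eef_rot: [[0.869, 0.495, 0.002], [0.406, -0.711, -0.574], [-0.283, 0.5, -0.819]]
force: [-3.5, 12.2, 2.7]
opening: 21.7
```

Run:
```python
from h import *
rep(); boom('b3')
b=cv2.imread('pics/b3top.png')[130:270,230:400]
cv2.imwrite('pics/b3c.png',cv2.resize(b,(680,560),interpolation=3))
```

```text
t 12.0 q [ 13.4  39.   96.2 -39.8  60.8  98.6] pos [524.4 167.8 272.4] open 21.7 F [-3.5 12.2  2.7] Fd [-8.4 -3.5  9.2] T [ 2.02  0.91 -0.54] grasp in drive frame [-1.3  0.  77. ] tiltdev 0.1 phi 29.6
side head 479 [ 559.2058 -251.885    31.1967] [ 561.6333 -249.7349] angle -79.09 r 180.7 bar az 209 -83.01649907758579
top head 292 [ 560.8393 -251.4762   32.9715] [ 561.8388 -251.9362] angle -78.55 r 180.6 bar az 424 -79.9267978717196
```

View pics/b3c.png

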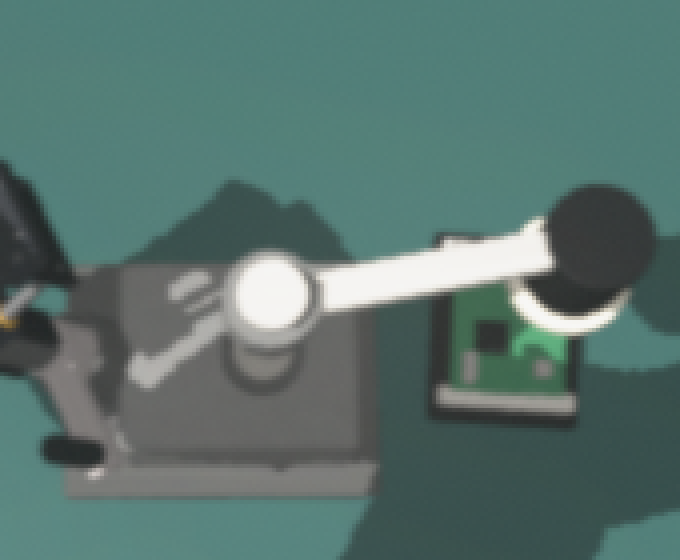

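The head is now over the board; seen in perspective, the ring at (570,290) covers the upper right of the board at (505,335). Azimuths agree within about 0.3° in each camera. I release and retreat along the axis.

Request:
play_rows([
  [0,0,0,0,0,0,0],
  [0,0,0,0,0,0,0],
  [0,0,0,0,0,0,0],
  [0,0,0,0,0,0,0],
  [0,0,0,0,0,0,0],
  [0,0,0,0,0,0,0],
])

```text
time_s: 12.7
position: [525.0, 166.2, 271.7]
eef_rot: [[0.869, 0.495, 0.001], [0.405, -0.709, -0.577], [-0.285, 0.501, -0.817]]
force: [0.2, 0.1, -0.7]
opening: 43.3
```

Run:
```python
from h import *
rep()
```

```text
t 12.7 q [ 13.2  39.   96.2 -40.1  60.8  98.6] pos [525.  166.2 271.7] open 43.3 F [ 0.2  0.1 -0.7] Fd [-0.5  0.2 -0.5] T [ 0.22  0.09 -0.01] grasp in drive frame [ 0.1  0.6 75.5] tiltdev 0.22 phi 29.7
```

Request:
play_rows([
  [0,0,0,-0.3,0,0,0],
  [0,0,0,-0.5,0,0,0],
  [0,0,0,-0.7,0,0,0],
  [0,0,0,-0.8,0,0,0],
  [0,0,0,-0.8,0,0,0],
  [0,0,0,-0.8,0,0,0],
  [0,0,0,-0.8,0,0,0],
  [0,0,0,0,0,0,0],
])

```text
time_s: 13.5
position: [525.1, 249.5, 390.1]
eef_rot: [[0.87, 0.494, 0.009], [0.409, -0.71, -0.574], [-0.277, 0.503, -0.819]]
force: [0.5, -0.8, 0.4]
opening: 43.6
```

Run:
```python
from h import *
rep(); boom('b4')
B=np.c_[DX,np.cross(DZ,DX),DZ]
for n in('b4side','b4top'):
    L=(cloud(load(n)).reshape(-1,3)-SEAT)@B; r=np.hypot(L[:,0],L[:,1])
    G=L[(r<20)&(L[:,2]>85)&(L[:,2]<115)]; A=L[(L[:,2]>35)&(L[:,2]<60)&(r<70)&(r>14)&(L[:,1]<80)]
    print(n,'grip top w (96 home)',len(G),np.percentile(G[:,2],[25,50,75,95]) if len(G) else '', 'centre',np.median(G,0) if len(G) else '')
    h,e=np.histogram(A[:,2],bins=np.arange(35,61,2)); print(h,e[:-1])
a=cv2.imread('pics/b4side.png')[130:330,190:420]; b=cv2.imread('pics/b4top.png')[120:270,200:400]
cv2.imwrite('pics/b4c.png',np.hstack([cv2.resize(a,(400,348),interpolation=3),cv2.resize(b,(400,348),interpolation=3)]))
```

```text
t 13.5 q [ 21.   31.8  85.8 -33.4  78.2  92.9] pos [525.1 249.5 390.1] open 43.6 F [ 0.5 -0.8  0.4] Fd [ 0.9  0.5 -0.2] T [0.26 0.13 0.04] grasp in drive frame [ -0.8   1.9 220.4] tiltdev 0.49 phi 29.6
side head 480 [ 559.6441 -251.6662   31.3563] [ 561.9098 -249.5884] angle -78.94 r 180.5 bar az 212 -83.05218945388002
top head 291 [ 560.9403 -251.6142   33.1464] [ 561.7541 -252.0204] angle -78.53 r 180.7 bar az 429 -80.02024937192196
b4side grip top w (96 home) 33 [88.518  91.5212 93.9786 95.6701] centre [ 5.1922 -2.746  91.5212]
[ 3  4 11  7  9 10 16  0  0  2  1  1] [35 37 39 41 43 45 47 49 51 53 55 57]
b4top grip top w (96 home) 106 [90.9607 95.8256 97.0366 98.2427] centre [ 0.8132 -1.9752 95.8256]
[ 4  3  8 14  9 23 79 73 11  0  2  0] [35 37 39 41 43 45 47 49 51 53 55 57]
```

View pics/b4c.png

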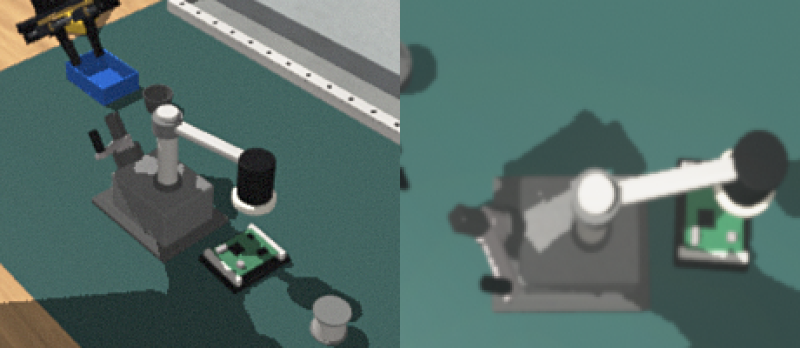

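Released: the grip top is at 96 mm and the cross-arm top at about 48 mm, so the crank is home. The boom has not moved and the gripper is clear, so I hand in.

```bash
python3 -c "
from h import *
print(robot.sign_off())"
```

```text
the job is handed in; nothing more can be done
None
```

The crank is fully home on the hex drive and the camera head stands over the middle of the circuit board. I handed the job in at about 14 s of the 72 s allowed.

**What I did:** I gripped the crank by its block, tilted it 35° and lowered it into the collar. It rested about 20 mm short, so I turned it clockwise under light pressure until it dropped on, then pushed it to the floor. I turned the swing arm from about -28.5° to about -79° (azimuth seen from above) by the crank alone, then released and backed off along the drive axis.

**Last checks:**
- **Crank home:** the grip top is about 96 mm and the cross-arm top about 48 mm above the collar floor in the top view, both as they should be. The side view agrees on the arm. Its few points on the grip are noisier, with a median of 91.5 mm and a highest reading of about 96 mm.
- **Camera head:** its direction agrees with the board centre to about 0.3° in the top view and 0.4° in the side view, about 1 mm along the arc. Radially it stands about 10 mm outside the board centre, which turning cannot change and is within the stated 15 mm.
- **After release:** the head's direction changed by no more than 0.15°. The gripper was touching nothing, and I saw nothing else disturbed.
- **Disagreements:** the two cameras differed by 2 to 4 mm in y on the crank grip, column and board. I compared positions within each camera to cancel this.

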